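Rock a stuck locating block out of a wire-stripping fixture

ROBOT

A 6-joint arm with a two-finger parallel gripper is mounted at the origin on the work surface. World frame = base frame: x ahead of the robot, y to its left, z up, the work surface at z = 0. Lengths are in m, angles in degrees, forces in N, time in s.
With the tool pointing down it reaches from about 0.35 to 0.875 m from the base axis. Payload 4.2 kg.
Tool frame: the origin (TCP) lies at the very end of the fingers, on their centre line; the grasp point (between the pads) lies 19 mm behind it; z points along the fingers, x is the direction in which the jaws open and shut, and the axes are right-handed (so a half turn about z gives the same grasp; the last joint's range is limited). The gripper opens to 87 mm and grips with 3 to 60 N. Pads are 19 mm wide; open, the fingers measure 117 mm over their backs; the gripper's body (75 mm by 190 mm) begins 51 mm behind the grasp point.
Start: joints at [87.124, 22.042, 0.453, 0, -68.411, -14.817], TCP at [0.19, 0.595, 0.184] pointing down, gripper open.
Joint ranges: [-179.83, 179.83], [-69.29, 118.12], [-61.27, 80.66], [-181.25, 117.63], [-171.15, -9.14], [-177.46, 177.46]. Speed limits (degrees/s): [159.86, 159.86, 180, 180, 180, 180].

INTERFACE

Orientations are given as a 3x3 rotation matrix whose columns are the frame's x, y, z axes.
In Python, from station import r gives the robot as it stands.
- The arm moves only by the tool move_arm, never from a script. Its argument "series" is a list that holds one entry, the list of rows, each a list of 7 numbers: the shift along the tool's x, y, z in cm, then the turn, a rotation vector about the tool's x, y, z in degrees, then the opening, from -1 (shut) to 1 (fully open). In form: [[[dx, dy, dz, wx, wy, wz, fingers], ...]]. A call has 1 to 12 rows; each row shifts and turns the commanded pose from where the row before left it, along the tool's axes as they then stand; what a row does not reach is not made up. A row lasts 1/8 s, in which the tool goes at most 62.5 mm and 10.7 degrees, less where a joint would pass 70% of its speed; a pose out of reach is approached as far as the arm can. A call is refused whole if a number of a shift passes 6.25 or a number of a turn 10.7, either way. A call with a gripper value outside its range is refused whole. The fingers move at their own pace and stop on an object; the grip force is fixed at half the most. Time passes only in rows, so rows that do not move let the fingers close. It gives the time, the measured TCP pose, the force and the opening at its end, in the units of the state.
- r.sense(): the state, without advancing time (a new reading comes with each control period).
- r.capture(name): name is "scene" or "top" or "wrist"; returns a dict with "color" (480x640x3 uint8, blue, green, red), "fx", "fy", "cx", "cy" (pixels), "rvec" (rotation vector, rad) and "tvec" (3), from world to camera coordinates, as OpenCV has them; the wrist camera has in their place "tool_from_camera" (4x4, takes a point from camera to tool coordinates, whose origin is the TCP and whose axes are the tool frame's). Camera axes: x right, y down, z forward; pixel columns grow to the right and rows downward; lengths in m; the calibration is good to about 2 mm. A picture is of the moment at which its call begins: read the wrist's pose just before it. There is no depth.
- r.finish_job(): hands the job in, once; it reports no verdict.
The state is a dict: "time_s": time; "joints": joint angles; "joint_velocities": joint speeds; "effort": joint torques, N m; "tcp_pos": TCP position; "ee_rot": TCP orientation; "wrist_force": force on the tool from outside, world axes, zero at the start; "moment": the same for the moment, N m; "gripper_width": opening from 0.0 (shut) to 1.0 (fully open).
Only numpy, scipy, OpenCV 4.12 (cv2) and the standard library are available. Lean on these libraries where they do the work, as an engineer would, in place of code of your own. Each camera call takes 0.05 s, during which the arm holds its last target.

TASK

The locating block of the wire-stripping fixture is stuck: two stiff sliding jaws overhang the shoulder of its foot, so it cannot be pulled straight out. Grip the block by its head and rock it to one side and then to the other, in its seat, until it has pushed both jaws back (do not push the jaws with the gripper), then lift it out and finish while still holding it upright and still, straight above its seat, with its foot just clear of the jaws, two or three centimetres above them. Leave the tray, connectors, screwdriver and pot where they are.

Things in the scene. Friction and masses are not known exactly. Their poses are not given: they have to be found in the camera images.
- fixture: Fixture screwed to the bench: grey metal base plate 110 (x) x 150 (y) x 10 mm, a pocket in its middle. Origin: centre of the plate's underside, on the work surface; z up. The jaws slide along y; the block is rocked towards +y and -y, about the x axis. Two end walls 40 mm wide in y, at x = 21 to 33 mm either side, 50 mm high. Jaw end stops at y = 59 to 69 mm either side, 40 mm high.
- seat (a point): Point in the middle of the fixture's pocket, 22 mm above its origin, with its axes: the line through it along x is the axis about which the block rocks. The pocket is 42 mm (x) x 26 mm (y), its floor 12 mm below this point, its side cheeks level with it.
- block_head (a point): Centre of the head of the loose aluminium block (about 0.2 kg): grip here. Axes as the fixture's when seated; then 63 mm above the seat point. All 40 mm long (x). Head 24 mm wide (y), 38 high; neck below it 18 wide, 39 high; foot 24 wide: square shoulder, its top 57 mm below this point, on a round rocker of radius 12 mm, lowest point 75 mm below. Wants 0.2 to 0.25 rad tilt each way, 5 to 8 N sideways at the head.
- jaw_left (a joint): How far the steel jaw on the fixture's +y side is pushed back (m): starts at 0 to 0.001, stop at 0.009. Slides stiffly (10 N), no spring, stays where left. The shoulder passes freely when both jaws are back 0.004 or more. Jaw: 36 mm wide (x), tip underside 31.5 mm and top 50 mm above the fixture's origin; at 0 its tip is 9 mm from the middle (at the neck), its outer end 42 mm.
- jaw_right (a joint): The same for the mirror-image jaw on the fixture's -y side; grows as it is pushed towards -y.
There are look-alikes about, which are no part of the job. What is meant by the part that bears block_head is not orange, and is the larger of those in its own colour.

How it is judged (in metres and radians):
On the way, in this order (a step that is already met when the one before it is completed fails the run):
1. rocked in its seat, the block has pushed one jaw back by 2.5 mm or more (value of joint any of jaw_left, jaw_right above 0.0025 m and z of block_head in the frame of fixture below 0.095 m), for 0.1 s.
2. rocked the other way, still in its seat, it has pushed both jaws back by 2.5 mm or more (value of joint each of jaw_left, jaw_right above 0.0025 m and z of block_head in the frame of fixture below 0.095 m), for 0.1 s.
At the end, for the whole second after the job is handed in: The block is held in the gripper (over 2 N), still (under 20 mm/s), upright within 0.2 rad, within 25 mm of straight above its seat, its foot 5 to 50 mm above the tops of the jaws and touching no part of the fixture; both jaws stand back 2.5 mm or more (z of block_head in the frame of fixture between 0.13 and 0.175 m and horizontal distance between block_head and fixture below 0.025 m and angle between block_head's own z axis and vertical below 0.2 rad and contact force between block and fixture below 0.1 N and contact force between the fingers and block above 2 N and linear speed of block below 0.02 m/s and value of joint each of jaw_left, jaw_right above 0.0025 m); the arm keeps its last pose, push and grip.
It fails at once if the robot pushes a jaw directly (over 3 N) (contact force between any of the arm, the fingers and jaw_left above 3 N or contact force between any of the arm, the fingers and jaw_right above 3 N).
It fails at once if the tray, a connector, the screwdriver or the pot is moved by more than 20 mm (distance of any of tray, connector0, connector1, screwdriver, pot from where it was at the start of the episode above 0.02 m).
It also fails if it takes over 48 s, if anything falls off the work surface, if the arm or the gripper's body presses on something with over 40 N, if the wrist force passes 120 N, or if a joint passes its speed limit or range.

## Working session

There is one attempt and no reset: what is moved stays moved. The work goes in short steps, Python scripts to look and compute and a tool call to move; the robot and the scene stay as the last step left them, time stands still between calls to the robot, and variables do not carry over. Pictures are saved under pics/ and viewed, and the job is handed in when it is done.

Besides the shell and the picture viewer there is one more tool, called after ">>>" by a JSON object that holds its "name" and its "arguments". move_arm: Moves the arm, as the interface text tells. Its arguments: {"type":"object","properties":{"series":{"type":"array","items":{"type":"array","items":{"type":"array","items":{"type":"number"}}}}},"required":["series"]}

```bash
mkdir -p pics; ls
python3 - <<'E'
from station import r
import cv2
s=r.sense();print(s)
for n in("scene","top","wrist"):
    c=r.capture(n);cv2.imwrite(f"pics/{n}0.png",c["color"]);print(n,{k:v for k,v in c.items() if k!="color"})
E
```

```text
pics
{'time_s': 0.0, 'joints': array([ 8.71235913e+01,  2.20895976e+01,  3.80004885e-01, -2.87343375e-02,
       -6.84118047e+01, -1.48169169e+01]), 'joint_velocities': array([-6.79714905e-02, -6.33455751e-02,  7.55013646e-05,  2.19583060e-02,
       -6.95588445e-02, -9.24814808e-02]), 'effort': array([ 1.44440901e-04, -3.90661812e+01,  1.87415260e+01,  4.21984613e+00,
        1.11529586e-02, -1.90670876e-04]), 'tcp_pos': array([0.1897255 , 0.59478436, 0.18307416]), 'ee_rot': array([[-3.04097723e-01, -9.52640671e-01, -5.72063507e-04],
       [-9.52638377e-01,  3.04098247e-01, -2.09266791e-03],
       [ 2.16752407e-03, -9.14058950e-05, -9.99997647e-01]]), 'wrist_force': array([ 0.71146139, -0.6265341 , -0.23004756]), 'moment': array([ 0.05058125, -0.01384623,  0.03635905]), 'gripper_width': 0.999725507341469}
scene {'fx': 618.2260494323858, 'fy': 618.2260494323858, 'cx': 328.86062125706314, 'cy': 239.50364895034008, 'rvec': array([ 1.4844897 ,  2.22943823, -0.73009139]), 'tvec': array([ 0.23888739, -0.37601165,  1.24457172])}
top {'fx': 613.5243702321205, 'fy': 613.5243702321205, 'cx': 321.3207834699708, 'cy': 236.903284718061, 'rvec': array([ 2.28007775, -1.91946713,  0.19497129]), 'tvec': array([-0.09341328,  0.61778486,  0.74586079])}
wrist {'fx': 359.71850512393155, 'fy': 359.71850512393155, 'cx': 322.81554396945785, 'cy': 240.10011844082203, 'tool_from_camera': array([[ 9.99999206e-01, -1.07789370e-03, -6.53145829e-04,
         1.67225255e-03],
       [ 1.21698088e-03,  9.60578679e-01,  2.78005614e-01,
        -7.59596265e-02],
       [ 3.27737459e-04, -2.78006188e-01,  9.60579227e-01,
        -2.02260971e-01],
       [ 0.00000000e+00,  0.00000000e+00,  0.00000000e+00,
         1.00000000e+00]])}
```

View pics/scene0.png

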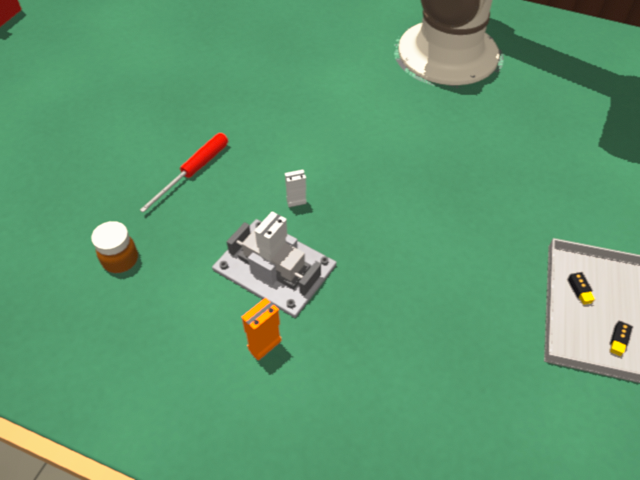

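View pics/top0.png

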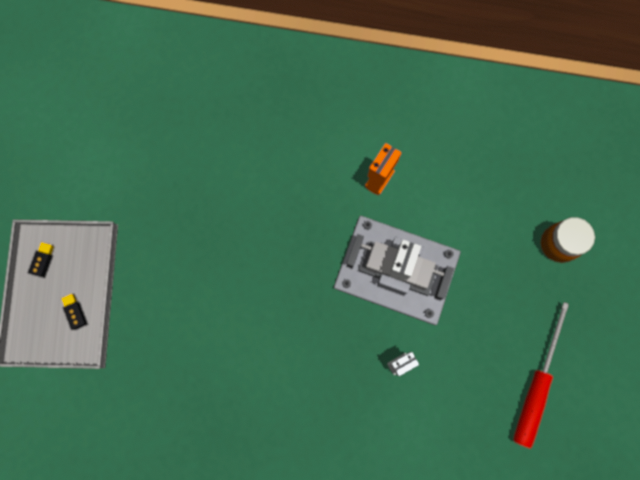

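View pics/wrist0.png

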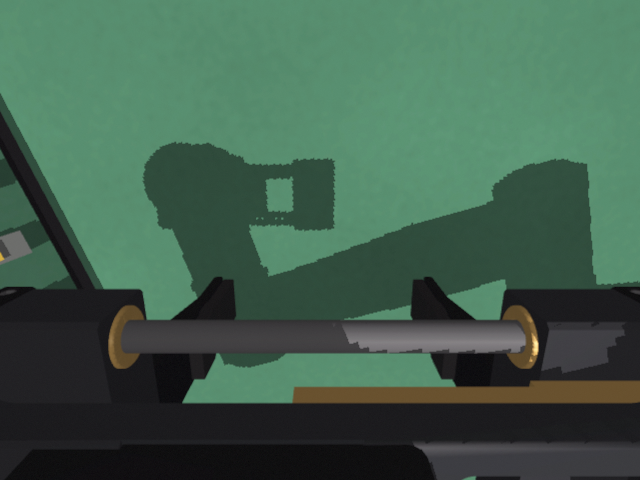

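Block_head candidates: the white block in the fixture (scene 271,235; top 405,258), the small loose white one (scene 296,188; top 403,363), and the orange one (scene 262,328; top 383,168). The larger non-orange one is the one in the fixture. Next I check it in a close crop and measure.

```bash
cat > h.py <<'E'
import numpy as np,cv2
from station import r
def ray(c,uv,z):
    R=cv2.Rodrigues(c["rvec"])[0]; o=-R.T@c["tvec"]
    K=np.array([[c["fx"],0,c["cx"]],[0,c["fy"],c["cy"]],[0,0,1]])
    d=R.T@np.linalg.inv(K)@np.array([uv[0],uv[1],1.])
    return o+d*(z-o[2])/d[2]
def proj(c,P):
    R=cv2.Rodrigues(c["rvec"])[0]
    p=R@np.asarray(P,float)+c["tvec"]; return np.array([c["fx"]*p[0]/p[2]+c["cx"],c["fy"]*p[1]/p[2]+c["cy"]])
E
python3 - <<'E'
from h import *
for n,(x0,y0,x1,y1) in {"top":(320,200,480,340),"scene":(200,150,350,320)}.items():
    c=r.capture(n); im=c["color"]
    cv2.imwrite(f"pics/{n}_crop.png",cv2.resize(im[y0:y1,x0:x1],None,fx=4 if n=="top" else 3.5,fy=4 if n=="top" else 3.5,interpolation=cv2.INTER_CUBIC))
    hsv=cv2.cvtColor(im,cv2.COLOR_BGR2HSV)
    m=((hsv[...,1]<70)).astype(np.uint8)*255
    m2=np.zeros_like(m); m2[y0:y1,x0:x1]=m[y0:y1,x0:x1]
    cs,_=cv2.findContours(m2,cv2.RETR_EXTERNAL,cv2.CHAIN_APPROX_NONE)
    k=max(cs,key=cv2.contourArea); hull=cv2.convexHull(k)
    ap=cv2.approxPolyDP(hull,4,True)[:,0]
    print(n,ap.tolist())
    if n=="top":
        w=np.array([ray(c,p,.01)[:2] for p in hull[:,0]],np.float32)
        print(cv2.minAreaRect(w), cv2.boxPoints(cv2.minAreaRect(w)))
    mw=(cv2.inRange(hsv,(0,0,190),(180,50,255)));m2[:]=0;m2[y0:y1,x0:x1]=mw[y0:y1,x0:x1]
    cs,_=cv2.findContours(m2,cv2.RETR_EXTERNAL,cv2.CHAIN_APPROX_NONE)
    for k in cs:
        if cv2.contourArea(k)>80: print(' white',cv2.minAreaRect(k),cv2.minAreaRect(np.array([ray(c,p,.104)[:2] for p in k[:,0]],np.float32)))
E
```

```text
top [[359, 216], [460, 251], [436, 324], [334, 288]]
((0.6083736419677734, -0.0965154841542244), (0.15135081112384796, 0.11129049956798553), 79.7395248413086) [[ 0.54013866 -0.16106898]
 [ 0.64964944 -0.18089242]
 [ 0.6766086  -0.03196199]
 [ 0.56709784 -0.01213855]]
 white ((413.0500183105469, 259.3500061035156), (8.538147926330566, 31.622774124145508), 18.43494987487793) ((0.6077978014945984, -0.10509027540683746), (0.010471669025719166, 0.04005489498376846), 80.14046478271484)
scene [[273, 211], [336, 263], [295, 317], [250, 319], [212, 265], [244, 222]]
 white ((325.6951904296875, 266.99627685546875), (8.29206657409668, 19.998512268066406), 37.5685920715332) ((0.6435965299606323, 0.0005408367142081261), (0.01140925008803606, 0.029573725536465645), 80.01875305175781)
 white ((261.0307922363281, 260.9461669921875), (25.799222946166992, 6.821910381317139), 29.744882583618164) ((0.6677793264389038, -0.0808136910200119), (0.035376664251089096, 0.010042407549917698), 77.75736236572266)
 white ((260.1076965332031, 280.5615539550781), (97.24321746826172, 24.68290901184082), 29.744882583618164) ((0.6953125596046448, -0.06876276433467865), (0.12980616092681885, 0.03405855968594551), 80.08416748046875)
 white ((301.3230895996094, 259.68463134765625), (32.99323654174805, 29.644296646118164), 29.74488067626953) ((0.6448421478271484, -0.03326750919222832), (0.04122187942266464, 0.043925534933805466), 79.72672271728516)
 white ((272.6706237792969, 229.21766662597656), (7.158705234527588, 21.58458137512207), 40.60129928588867) ((0.6142846345901489, -0.08925919234752655), (0.010851540602743626, 0.03130239248275757), 80.89472198486328)
 white ((256.7019958496094, 227.58474731445312), (23.69605827331543, 43.211891174316406), 25.94229507446289) ((0.6201997995376587, -0.10378018766641617), (0.03413303568959236, 0.06840424984693527), 83.54582214355469)
```

View pics/top_crop.png

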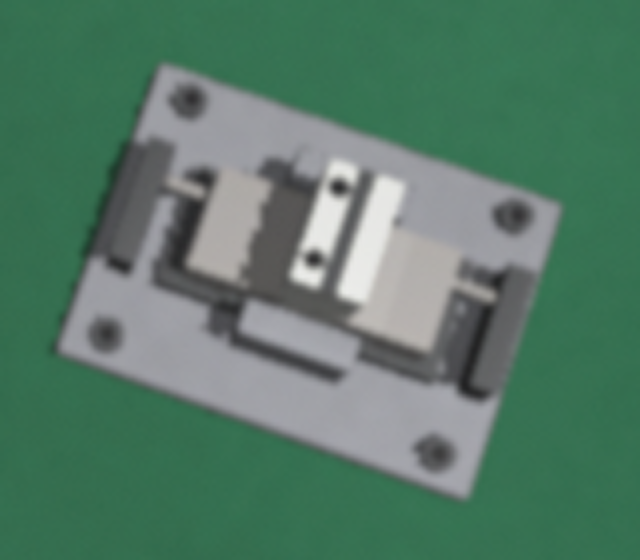

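View pics/scene_crop.png

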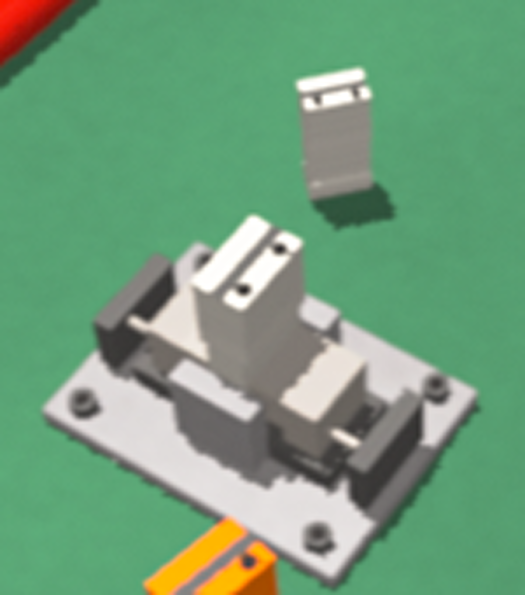

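The crop confirms the choice. The block in the fixture is white/aluminium, and larger than the loose one at top (403,363). The plate measures 151 x 111 mm against a nominal 150 x 110. Its centre is at (0.608,-0.0965), with the fixture's y axis at about 79.7°. Now I move above it for a wrist view.

>>> {"name": "move_arm", "arguments": {"series": [[[3.3,-3.8,0,0,0,0,1],[3.3,-3.8,0,0,0,0,1],[3.3,-3.8,0,0,0,0,1],[3.3,-3.8,0,0,0,0,1],[3.3,-3.8,0,0,0,0,1],[3.3,-3.8,0,0,0,0,1],[3.3,-3.8,0,0,0,0,1],[3.3,-3.8,0,0,0,0,1]]]}}

```text
time_s: 1.25
tcp_pos: [0.3999, 0.2501, 0.1844]
ee_rot: [[-0.304, -0.953, 0.0], [-0.953, 0.304, 0.0], [-0.001, -0.0, -1.0]]
wrist_force: [0.9, -0.2, 0.1]
gripper_width: 1.001
```

>>> {"name": "move_arm", "arguments": {"series": [[[3.3,-3.8,0,0,0,0,1],[3.3,-3.8,0,0,0,0,1],[3.3,-3.8,0,0,0,0,1],[3.3,-3.8,0,0,0,0,1],[3.3,-3.8,0,0,0,0,1],[3.3,-3.8,0,0,0,0,1],[3.3,-3.8,0,0,0,0,1],[3.3,-3.8,0,0,0,0,1],[0,0,0,0,0,-3.7,1],[0,0,0,0,0,-3.7,1],[0,0,0,0,0,0,1],[0,0,0,0,0,0,1]]]}}

```text
time_s: 2.75
tcp_pos: [0.6086, -0.0922, 0.1841]
ee_rot: [[-0.179, -0.984, -0.0], [-0.984, 0.179, 0.0], [0.0, 0.0, -1.0]]
wrist_force: [-0.2, -0.3, -0.7]
gripper_width: 0.999
```

Run:
```python
from h import *
s=r.sense();c=r.capture("wrist");cv2.imwrite("pics/w1.png",c["color"])
print(s["time_s"],s["tcp_pos"],s["ee_rot"],s["joints"])
```

```text
2.75 [ 0.60860782 -0.09224851  0.18413545] [[-1.79366096e-01 -9.83782391e-01 -1.02687517e-04]
 [-9.83782396e-01  1.79366097e-01  6.92649239e-07]
 [ 1.77372430e-05  1.01146409e-04 -9.99999995e-01]] [ 6.42711342e+00  2.11276343e+01 -9.48399392e-01 -7.53231120e-04
 -6.79298084e+01  7.32403307e+01]
```

View pics/w1.png

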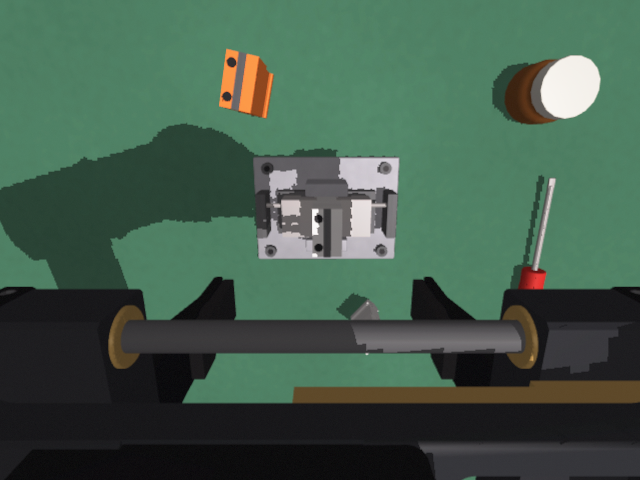

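The wrist view shows the fixture plate at (254..399, 157..259), with the head's top around (311..342, 208..257).

```bash
cat >> h.py <<'E'
def wray(c,s,uv,z):
    T=np.eye(4);T[:3,:3]=s["ee_rot"];T[:3,3]=s["tcp_pos"];T=T@c["tool_from_camera"]
    d=T[:3,:3]@np.array([(uv[0]-c["cx"])/c["fx"],(uv[1]-c["cy"])/c["fy"],1]);o=T[:3,3]
    return o+d*(z-o[2])/d[2]
E
python3 - <<'E'
from h import *
s=r.sense();c=r.capture("wrist");im=c["color"]
hsv=cv2.cvtColor(im,cv2.COLOR_BGR2HSV)
m=(hsv[...,1]<70).astype(np.uint8)*255
m2=np.zeros_like(m);m2[140:270,240:410]=m[140:270,240:410]
cs,_=cv2.findContours(m2,cv2.RETR_EXTERNAL,cv2.CHAIN_APPROX_NONE)
k=max(cs,key=cv2.contourArea);hull=cv2.convexHull(k)[:,0]
print(cv2.approxPolyDP(hull[:,None],3,True)[:,0].tolist())
print("wrist plate",cv2.minAreaRect(np.array([wray(c,s,p,.01)[:2] for p in hull],np.float32)))
cv2.imwrite("pics/w1c.png",cv2.resize(im[180:275,250:410],None,fx=5,fy=5,interpolation=cv2.INTER_NEAREST))
t=r.capture("top")
print("head top view",ray(t,(407,257.7),.104))
print("head wrist",wray(c,s,(326.5,232.5),.104))
E
```

```text
[[399, 158], [393, 258], [258, 257], [253, 157]]
wrist plate ((0.6086415648460388, -0.0971212387084961), (0.1509709656238556, 0.11114735901355743), 79.86800384521484)
head top view [ 0.6084908  -0.09740624  0.104     ]
head wrist [ 0.60826756 -0.09662725  0.104     ]
```

View pics/w1c.png

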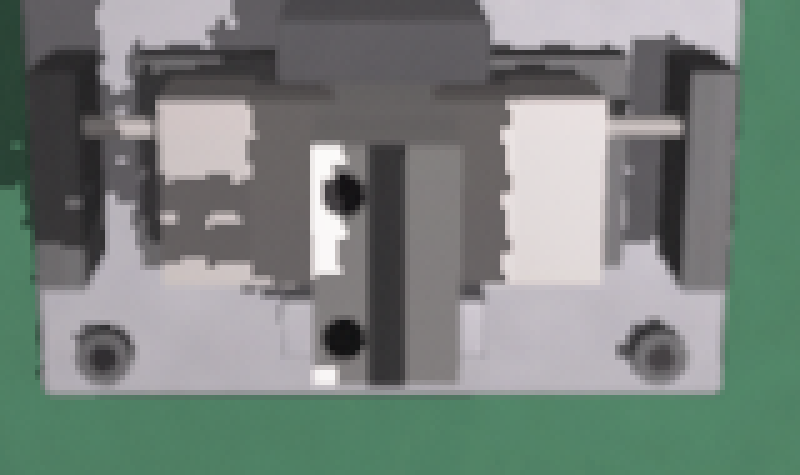

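All three estimates agree to about 1 mm: the centre is (0.6084,-0.097) and the yaw is right. I'll descend to TCP z = 0.068 and then close.

>>> {"name": "move_arm", "arguments": {"series": [[[0.48,-0.07,1.6,0,0,0,1],[0,0,2,0,0,0,1],[0,0,2,0,0,0,1],[0,0,2,0,0,0,1],[0,0,2,0,0,0,1],[0,0,1,0,0,0,1],[0,0,1,0,0,0,1],[0,0,0,0,0,0,1],[0,0,0,0,0,0,1]]]}}

```text
time_s: 4.03
tcp_pos: [0.609, -0.0973, 0.0688]
ee_rot: [[-0.179, -0.984, 0.001], [-0.984, 0.179, -0.0], [-0.0, -0.001, -1.0]]
wrist_force: [-1.0, -0.4, -0.1]
gripper_width: 0.998
```

Run:
```python
from h import *
s=r.sense();c=r.capture("wrist");cv2.imwrite("pics/w2.png",c["color"])
print(s["time_s"],s["tcp_pos"],s["wrist_force"])
```

```text
4.025 [ 0.60904755 -0.09726886  0.06875984] [-1.01962077 -0.36216605 -0.07167707]
```

View pics/w2.png

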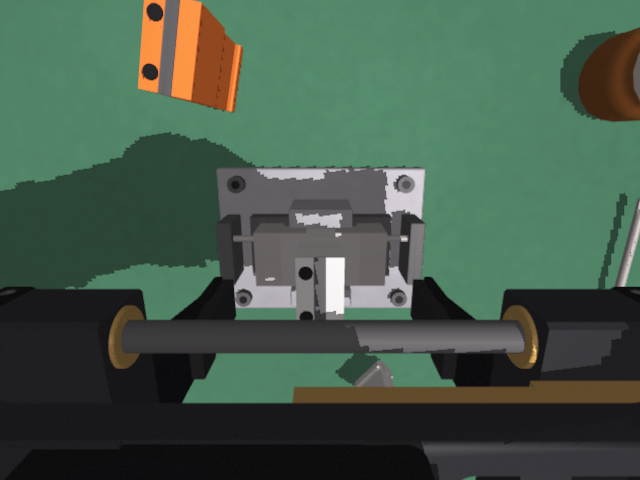

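The head (295..345) is centred between the fingers. Closing.

>>> {"name": "move_arm", "arguments": {"series": [[[0,0,0,0,0,0,-1],[0,0,0,0,0,0,-1],[0,0,0,0,0,0,-1],[0,0,0,0,0,0,-1],[0,0,0,0,0,0,-1],[0,0,0,0,0,0,-1],[0,0,0,0,0,0,-1],[0,0,0,0,0,0,-1]]]}}

```text
time_s: 5.08
tcp_pos: [0.6085, -0.0972, 0.0681]
ee_rot: [[-0.179, -0.984, -0.0], [-0.984, 0.179, -0.0], [0.0, 0.0, -1.0]]
wrist_force: [0.3, -0.2, -0.1]
gripper_width: 0.175
```

>>> {"name": "move_arm", "arguments": {"series": [[[0,0,0,0,0,0,-1],[0,0,0,0,0,0,-1]]]}}

```text
time_s: 5.32
tcp_pos: [0.6085, -0.0972, 0.0681]
ee_rot: [[-0.179, -0.984, 0.0], [-0.984, 0.179, 0.0], [-0.0, -0.0, -1.0]]
wrist_force: [-0.1, 0.5, 0.2]
gripper_width: 0.018
```

Run:
```python
from h import *
s=r.sense();print(s["time_s"],s["gripper_width"],s["wrist_force"],s["moment"])
c=r.capture("wrist");cv2.imwrite("pics/w3.png",c["color"])
c=r.capture("scene");cv2.imwrite("pics/s3.png",cv2.resize(c["color"][130:330,170:370],None,fx=3,fy=3))
```

```text
5.325 0.01835259417303161 [-0.07595859  0.52847083  0.2011775 ] [ 0.02887884 -0.04149548 -0.00142696]
```

View pics/w3.png

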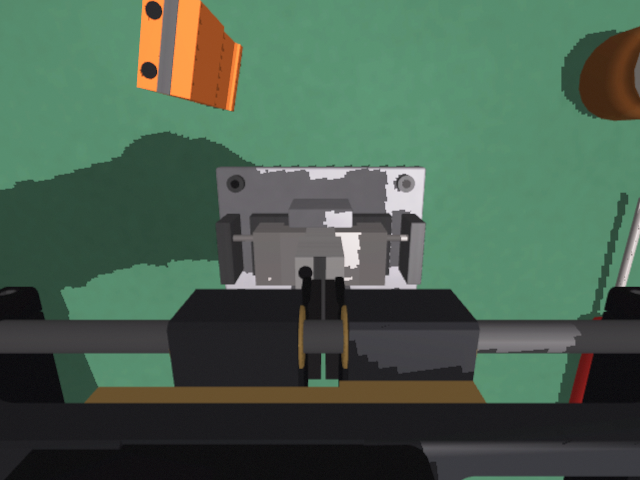

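View pics/s3.png

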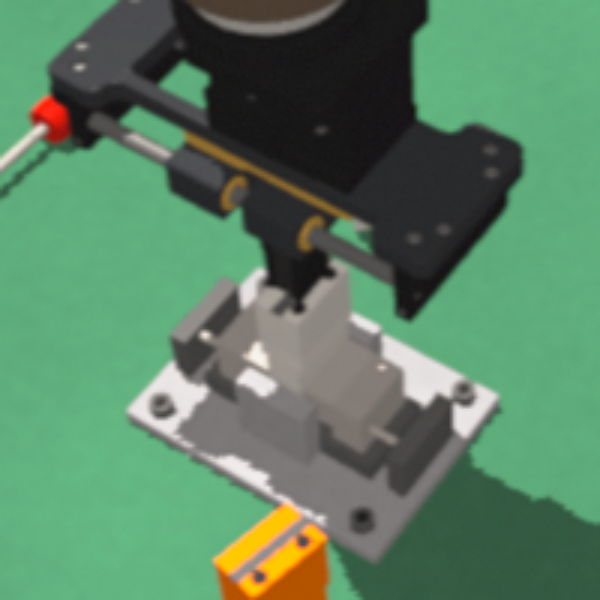

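The fingers closed on nothing (width 0.018), although the head is centred in xy. In the scene view the tips seem to stand on or above the head's top at about (270,232). I'll check the fingertips' true height from the views.

Run:
```python
from h import *
s=r.sense()
for n in("scene","top"):
    c=r.capture(n)
    for z in (.05,.068,.085,.104,.115,.13): print(n,z,proj(c,[.6085,-.0972,z]).round(1))
    x,y=(190,140) if n=="scene" else (310,180)
    cv2.imwrite(f"pics/{n}4.png",cv2.resize(c["color"][y:y+150,x:x+200],None,fx=4,fy=4,interpolation=cv2.INTER_CUBIC))
```

```text
scene 0.05 [271.6 247.7]
scene 0.068 [270.8 240.2]
scene 0.085 [270.1 232.8]
scene 0.104 [269.2 224.4]
scene 0.115 [268.7 219.3]
scene 0.13 [268.  212.2]
top 0.05 [401.3 264.5]
top 0.068 [403.1 262.3]
top 0.085 [404.8 260.2]
top 0.104 [406.8 257.7]
top 0.115 [408.1 256.2]
top 0.13 [409.8 254. ]
```

View pics/scene4.png

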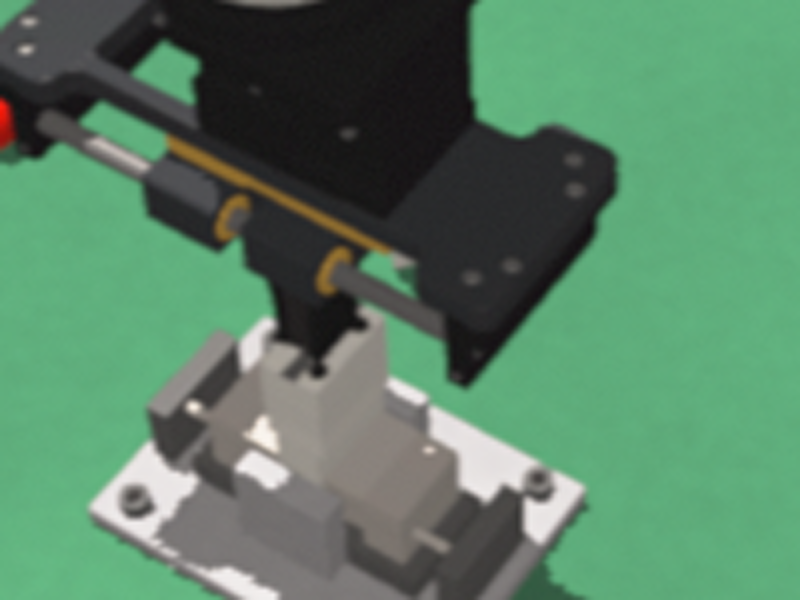

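View pics/top4.png

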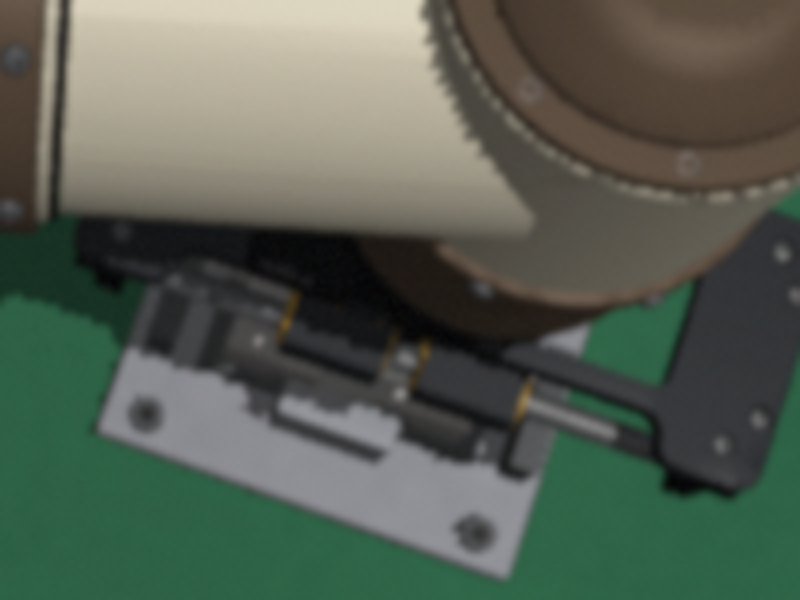

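The tips sit just at or above the head's top. Scene row 227 corresponds to z≈0.10, so the real finger end is well behind the stated TCP, by about 35-39 mm. I'll raise a little, open, and measure the tip offset properly.

>>> {"name": "move_arm", "arguments": {"series": [[[0,0,-2,0,0,0,-1],[0,0,-2,0,0,0,-0.4],[0,0,0,0,0,0,-0.1],[0,0,0,0,0,0,-0.1],[0,0,0,0,0,0,-0.1],[0,0,0,0,0,0,-0.1],[0,0,0,0,0,0,-0.1]]]}}

```text
time_s: 6.4
tcp_pos: [0.6084, -0.0972, 0.1077]
ee_rot: [[-0.179, -0.984, -0.001], [-0.984, 0.179, -0.0], [0.0, 0.001, -1.0]]
wrist_force: [0.2, 0.5, -0.3]
gripper_width: 0.445
```

Run:
```python
from h import *
s=r.sense();print(s["time_s"],s["gripper_width"],s["tcp_pos"])
c=r.capture("wrist");cv2.imwrite("pics/w5.png",cv2.resize(c["color"][230:410,200:440],None,fx=3.3,fy=3.3,interpolation=cv2.INTER_CUBIC))
c=r.capture("scene")
cv2.imwrite("pics/s5.png",cv2.resize(c["color"][130:280,190:390],None,fx=4,fy=4,interpolation=cv2.INTER_CUBIC))
w=s["gripper_width"]*.0435
for z in (0,.02,.03,.04,.05):
  for sg in(-1,1):
    print(z,sg,proj(c,s["tcp_pos"]+s["ee_rot"]@np.array([sg*w,0,-z])).round(1))
```

```text
6.4 0.4447699637799612 [ 0.6083531  -0.09722774  0.10773407]
0 -1 [280.7 228.8]
0 1 [257.6 216.5]
0.02 -1 [280.  219.5]
0.02 1 [256.5 207.1]
0.03 -1 [279.6 214.7]
0.03 1 [255.9 202.3]
0.04 -1 [279.3 209.8]
0.04 1 [255.3 197.3]
0.05 -1 [278.9 204.9]
0.05 1 [254.6 192.3]
```

View pics/s5.png

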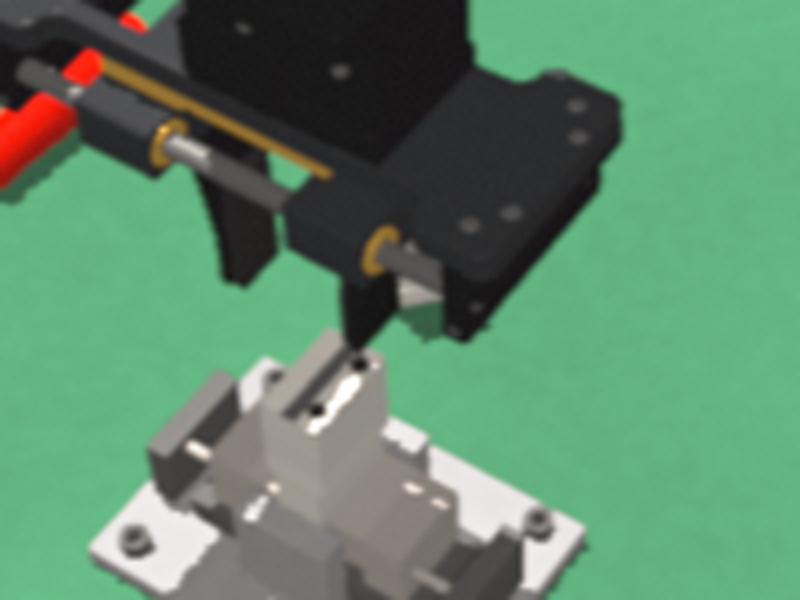

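View pics/w5.png

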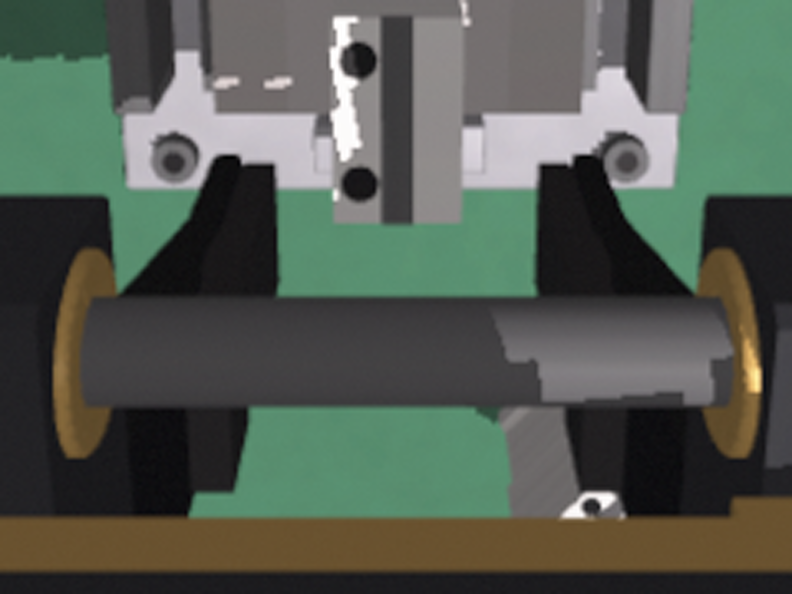

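Run:
```python
from h import *
s=r.sense();c=r.capture("scene")
w=s["gripper_width"]*.0435
for z in (.02,.03,.035,.04,.045):
    print(z,[proj(c,s["tcp_pos"]+s["ee_rot"]@np.array([x,-.0095,-z])).round(1).tolist() for x in(-w,-w-.01,w,w+.01)])
# wrist: tip rows 277 (near edge) with inner cols 283.3,363
c=r.capture("wrist");print(c["fx"]*s["gripper_width"]*.087/(363-283.3))
```

```text
0.02 [[275.9, 224.2], [282.1, 227.5], [252.1, 211.6], [246.1, 208.4]]
0.03 [[275.4, 219.4], [281.7, 222.7], [251.5, 206.8], [245.4, 203.6]]
0.035 [[275.2, 217.0], [281.5, 220.3], [251.1, 204.3], [245.0, 201.1]]
0.04 [[275.0, 214.6], [281.4, 217.9], [250.8, 201.9], [244.7, 198.7]]
0.045 [[274.8, 212.1], [281.2, 215.4], [250.5, 199.4], [244.3, 196.2]]
0.17555910356897633
```

Two views agree: the real fingertips end 40 mm behind the reported TCP, at the wrist point (tool y -10 mm, z -40 mm) and at the scene corner (250,201). I'll go down to a reported TCP z of about 0.029, which puts the true tips at about 0.069, and close there.

>>> {"name": "move_arm", "arguments": {"series": [[[0,0,0,0,0,0,0.5],[0,0,0,0,0,0,0.5],[0,0,0,0,0,0,0.5],[0,0,1.5,0,0,0,0.5],[0,0,1.5,0,0,0,0.5],[0,0,1.5,0,0,0,0.5],[0,0,1.2,0,0,0,0.5],[0,0,1.2,0,0,0,0.5],[0,0,0.95,0,0,0,0.5],[0,0,0,0,0,0,0.5]]]}}

```text
time_s: 7.85
tcp_pos: [0.608, -0.0973, 0.0287]
ee_rot: [[-0.179, -0.984, -0.002], [-0.984, 0.179, -0.0], [0.0, 0.002, -1.0]]
wrist_force: [0.7, 0.6, 0.0]
gripper_width: 0.75
```

Run:
```python
from h import *
s=r.sense();print(s["time_s"],s["gripper_width"],s["tcp_pos"],s["wrist_force"])
c=r.capture("wrist");cv2.imwrite("pics/w6.png",c["color"])
c=r.capture("scene")
cv2.imwrite("pics/s6.png",cv2.resize(c["color"][150:300,190:390],None,fx=4,fy=4,interpolation=cv2.INTER_CUBIC))
```

```text
7.85 0.7503218680802723 [ 0.60796341 -0.09727145  0.02874662] [0.66556525 0.6499367  0.03056579]
```

View pics/s6.png

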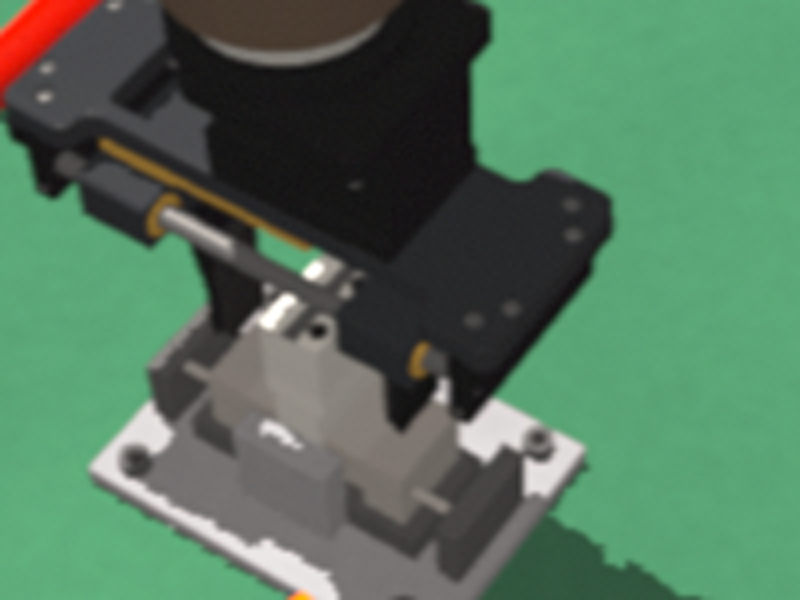

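View pics/w6.png

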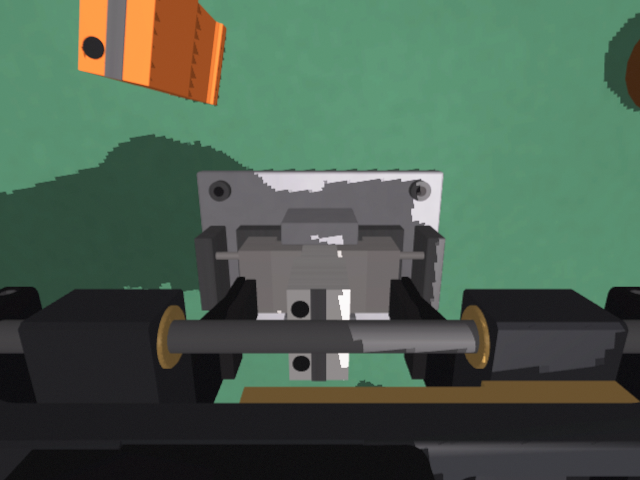

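The fingers now straddle the head. Comparing the head (288..350, centre 319) with the finger/bushing midline (about 324), the block is about 1.8 mm towards tool -x. I'll correct that, then close.

>>> {"name": "move_arm", "arguments": {"series": [[[-0.18,0,0,0,0,0,0.5],[0,0,0,0,0,0,0],[0,0,0,0,0,0,-1],[0,0,0,0,0,0,-1],[0,0,0,0,0,0,-1],[0,0,0,0,0,0,-1],[0,0,0,0,0,0,-1],[0,0,0,0,0,0,-1],[0,0,0,0,0,0,-1]]]}}

```text
time_s: 9.07
tcp_pos: [0.6088, -0.0955, 0.0297]
ee_rot: [[-0.179, -0.984, 0.0], [-0.984, 0.179, -0.0], [0.0, -0.0, -1.0]]
wrist_force: [-0.5, 0.2, 0.1]
gripper_width: 0.273
```

Run:
```python
from h import *
s=r.sense();print(s["time_s"],s["gripper_width"],s["tcp_pos"],s["wrist_force"],s["moment"], s["ee_rot"].T@s["wrist_force"])
```

```text
9.075 0.27336279497912164 [ 0.60884165 -0.09550472  0.02969412] [-0.51369618  0.17637592  0.09920327] [-0.11257082  0.02423245  0.03156686] [-0.08172999  0.53694397 -0.09922148]
```

It is gripped: 23.8 mm between the pads, no side load. I'll rock about the seat axis, 7.7 mm below the reported TCP, in 2° steps.

>>> {"name": "move_arm", "arguments": {"series": [[[-0.027,0,0,0,2,0,-1],[-0.027,0,0,0,2,0,-1],[-0.027,0,0,0,2,0,-1],[0,0,0,0,0,0,-1]]]}}

```text
time_s: 9.57
tcp_pos: [0.6088, -0.0956, 0.03]
ee_rot: [[-0.176, -0.984, -0.019], [-0.979, 0.177, -0.105], [0.107, 0.001, -0.994]]
wrist_force: [-0.3, -5.6, 1.8]
gripper_width: 0.278
```

>>> {"name": "move_arm", "arguments": {"series": [[[-0.027,0,0,0,2,0,-1],[-0.027,0,0,0,2,0,-1],[-0.027,0,0,0,2,0,-1],[0,0,0,0,0,0,-1],[0,0,0,0,0,0,-1]]]}}

```text
time_s: 10.2
tcp_pos: [0.6089, -0.0949, 0.0301]
ee_rot: [[-0.175, -0.984, -0.038], [-0.962, 0.179, -0.205], [0.209, 0.001, -0.978]]
wrist_force: [-1.1, -4.3, 3.0]
gripper_width: 0.271
```

Run:
```python
from h import *
s=r.sense();print(s["time_s"],s["gripper_width"],s["tcp_pos"],s["ee_rot"].round(3).tolist(),s["ee_rot"].T@s["wrist_force"],s["moment"])
c=r.capture("wrist");cv2.imwrite("pics/w7.png",c["color"])
c=r.capture("scene")
cv2.imwrite("pics/s7.png",cv2.resize(c["color"][150:320,190:390],None,fx=4,fy=3.5,interpolation=cv2.INTER_CUBIC))
```

```text
10.2 0.2714196655576627 [ 0.60888956 -0.09493312  0.03010443] [[-0.175, -0.984, -0.038], [-0.962, 0.179, -0.205], [0.209, 0.001, -0.978]] [ 4.98311865  0.3566106  -1.95510352] [-1.25479363  0.00554211  0.05963412]
```

View pics/s7.png

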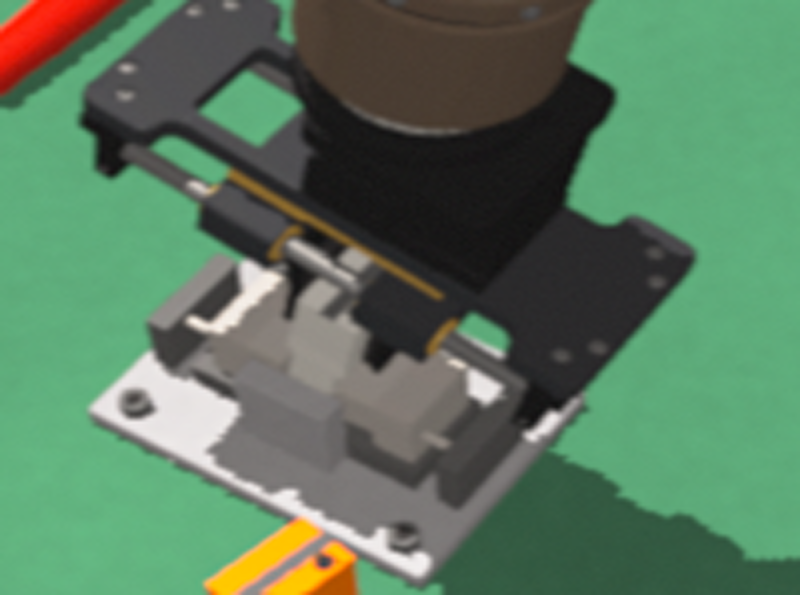

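View pics/w7.png

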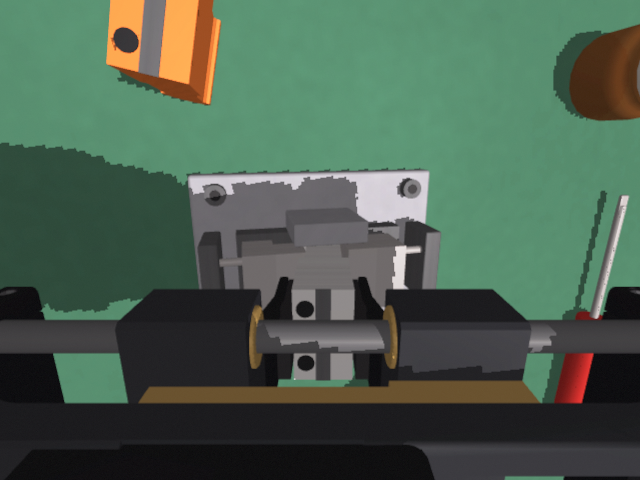

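The tool is at 0.21 rad and the head follows, still flush between the pads. Adding 2° to make the push-back certain.

>>> {"name": "move_arm", "arguments": {"series": [[[-0.027,0,0,0,2,0,-1],[0,0,0,0,0,0,-1],[0,0,0,0,0,0,-1]]]}}

```text
time_s: 10.68
tcp_pos: [0.609, -0.0946, 0.0301]
ee_rot: [[-0.173, -0.984, -0.044], [-0.954, 0.179, -0.239], [0.243, 0.001, -0.97]]
wrist_force: [-1.1, -5.7, 3.2]
gripper_width: 0.273
```

Run:
```python
from h import *
s=r.sense();print(s["time_s"],s["gripper_width"],s["tcp_pos"],s["ee_rot"].round(3).tolist(),s["ee_rot"].T@s["wrist_force"])
R=s["ee_rot"];print("head",s["tcp_pos"]-R[:,2]*(.085-.0297), "seat",s["tcp_pos"]+R[:,2]*.0077)
```

```text
10.675 0.27309237602622427 [ 0.60895192 -0.09463818  0.03005668] [[-0.173, -0.984, -0.044], [-0.954, 0.179, -0.239], [0.243, 0.001, -0.97]] [ 6.3936705   0.11084481 -1.7263441 ]
head [ 0.61138316 -0.08144296  0.08370429] seat [ 0.60861339 -0.09647548  0.02258676]
```

Tilt is 0.243 rad and the side force 6.4 N, in the expected range. Rocking back and over to the other side.

>>> {"name": "move_arm", "arguments": {"series": [[[0.027,0,0,0,-2,0,-1],[0.027,0,0,0,-2,0,-1],[0.027,0,0,0,-2,0,-1],[0.027,0,0,0,-2,0,-1],[0.027,0,0,0,-2,0,-1],[0.027,0,0,0,-2,0,-1],[0.027,0,0,0,-2,0,-1],[0,0,0,0,0,0,-1]]]}}

```text
time_s: 11.68
tcp_pos: [0.609, -0.0954, 0.0296]
ee_rot: [[-0.18, -0.984, 0.001], [-0.984, 0.18, 0.001], [-0.001, -0.001, -1.0]]
wrist_force: [-0.1, -0.9, 1.4]
gripper_width: 0.275
```

>>> {"name": "move_arm", "arguments": {"series": [[[0.027,0,0,0,-2,0,-1],[0.027,0,0,0,-2,0,-1],[0.027,0,0,0,-2,0,-1],[0.027,0,0,0,-2,0,-1],[0.027,0,0,0,-2,0,-1],[0.027,0,0,0,-2,0,-1],[0.027,0,0,0,-2,0,-1],[0,0,0,0,0,0,-1],[0,0,0,0,0,0,-1]]]}}

```text
time_s: 12.8
tcp_pos: [0.609, -0.0964, 0.0299]
ee_rot: [[-0.172, -0.984, 0.044], [-0.955, 0.178, 0.238], [-0.242, -0.001, -0.97]]
wrist_force: [-0.7, 3.3, 4.3]
gripper_width: 0.273
```

Run:
```python
from h import *
s=r.sense();print(s["time_s"],s["gripper_width"],s["tcp_pos"],s["ee_rot"].round(3).tolist(),s["ee_rot"].T@s["wrist_force"])
R=s["ee_rot"];print("head",s["tcp_pos"]-R[:,2]*(.085-.0297), "seat",s["tcp_pos"]+R[:,2]*.0077)
c=r.capture("wrist");cv2.imwrite("pics/w8.png",c["color"])
c=r.capture("scene")
cv2.imwrite("pics/s8.png",cv2.resize(c["color"][150:320,190:390],None,fx=4,fy=3.5,interpolation=cv2.INTER_CUBIC))
```

```text
12.8 0.2729297430279659 [ 0.6090049  -0.09636445  0.02990525] [[-0.172, -0.984, 0.044], [-0.955, 0.178, 0.238], [-0.242, -0.001, -0.97]] [-4.11057782  1.23598053 -3.37173695]
head [ 0.60657057 -0.10952661  0.08356084] seat [ 0.60934386 -0.09453175  0.02243422]
```

View pics/s8.png

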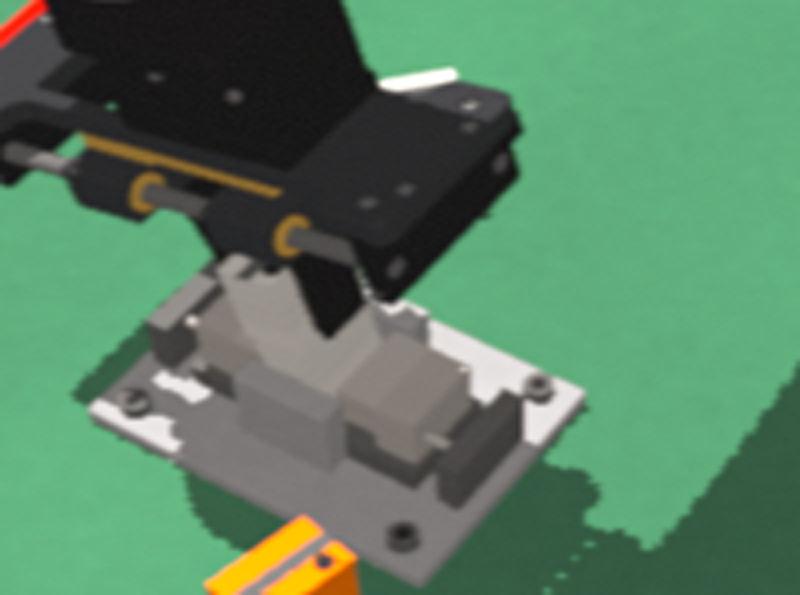

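View pics/w8.png

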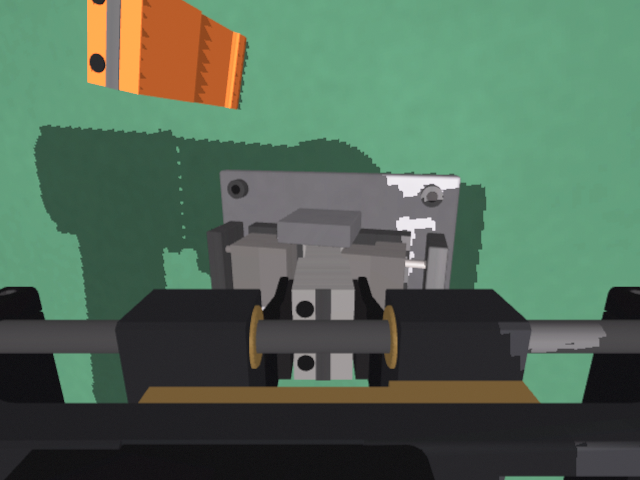

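The other side is at 0.24 rad with the jaw pushed. The wrist view shows the jaw inner edges at about 298 and 343, gaping at the neck. I'll go back upright, then lift gently at first while watching the force.

>>> {"name": "move_arm", "arguments": {"series": [[[-0.027,0,0,0,2,0,-1],[-0.027,0,0,0,2,0,-1],[-0.027,0,0,0,2,0,-1],[-0.027,0,0,0,2,0,-1],[-0.027,0,0,0,2,0,-1],[-0.027,0,0,0,2,0,-1],[-0.027,0,0,0,2,0,-1],[0,0,0,0,0,0,-1],[0,0,0,0,0,0,-1]]]}}

```text
time_s: 14.02
tcp_pos: [0.6092, -0.0953, 0.0296]
ee_rot: [[-0.179, -0.984, 0.001], [-0.984, 0.179, 0.001], [-0.001, -0.001, -1.0]]
wrist_force: [0.9, 1.5, 1.3]
gripper_width: 0.274
```

Run:
```python
from h import *
s=r.sense();print(s["time_s"],s["gripper_width"],s["tcp_pos"],s["ee_rot"].round(3).tolist(),s["ee_rot"].T@s["wrist_force"])
c=r.capture("wrist");cv2.imwrite("pics/w9.png",cv2.resize(c["color"][170:320,190:470],None,fx=2.8,fy=2.8,interpolation=cv2.INTER_CUBIC))
```

```text
14.025 0.27355123063377984 [ 0.60922724 -0.09529402  0.02962125] [[-0.179, -0.984, 0.001], [-0.984, 0.179, 0.001], [-0.001, -0.001, -1.0]] [-1.61242597 -0.57586918 -1.27092463]
```

View pics/w9.png

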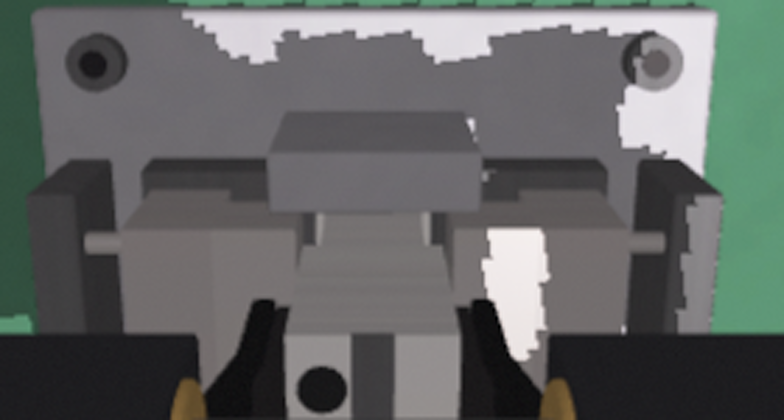

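The jaw gap is about 53.6 px, or roughly 28.5 mm, against 18 mm at the start, so each jaw is back about 5 mm. Lifting.

>>> {"name": "move_arm", "arguments": {"series": [[[0,0,-0.2,0,0,0,-1],[0,0,-0.3,0,0,0,-1],[0,0,-0.3,0,0,0,-1],[0,0,-0.3,0,0,0,-1],[0,0,0,0,0,0,-1]]]}}

```text
time_s: 14.7
tcp_pos: [0.609, -0.0955, 0.0411]
ee_rot: [[-0.179, -0.984, 0.001], [-0.984, 0.179, 0.0], [-0.0, -0.001, -1.0]]
wrist_force: [0.3, 0.0, -3.7]
gripper_width: 0.272
```

>>> {"name": "move_arm", "arguments": {"series": [[[0,0,-0.5,0,0,0,-1],[0,0,-0.6,0,0,0,-1],[0,0,-0.8,0,0,0,-1],[0,0,-1,0,0,0,-1],[0,0,-1,0,0,0,-1],[0,0,-0.8,0,0,0,-1],[0,0,-0.5,0,0,0,-1],[0,0,-0.2,0,0,0,-1],[0,0,0,0,0,0,-1],[0,0,0,0,0,0,-1],[0,0,0,0,0,0,-1]]]}}

```text
time_s: 16.08
tcp_pos: [0.6086, -0.0955, 0.0944]
ee_rot: [[-0.179, -0.984, -0.001], [-0.984, 0.179, -0.0], [0.0, 0.001, -1.0]]
wrist_force: [-0.3, 0.6, -2.5]
gripper_width: 0.271
```

Run:
```python
from h import *
s=r.sense();print(s["time_s"],s["gripper_width"],s["tcp_pos"],s["ee_rot"].round(3).tolist(),s["wrist_force"])
c=r.capture("scene")
cv2.imwrite("pics/s10.png",cv2.resize(c["color"][130:320,180:380],None,fx=4,fy=3.1,interpolation=cv2.INTER_CUBIC))
w=r.capture("wrist");cv2.imwrite("pics/w10.png",w["color"])
```

```text
16.075 0.2708355575937639 [ 0.60864257 -0.09547975  0.09444008] [[-0.179, -0.984, -0.001], [-0.984, 0.179, -0.0], [0.0, 0.001, -1.0]] [-0.25184339  0.60283359 -2.51581244]
```

View pics/s10.png

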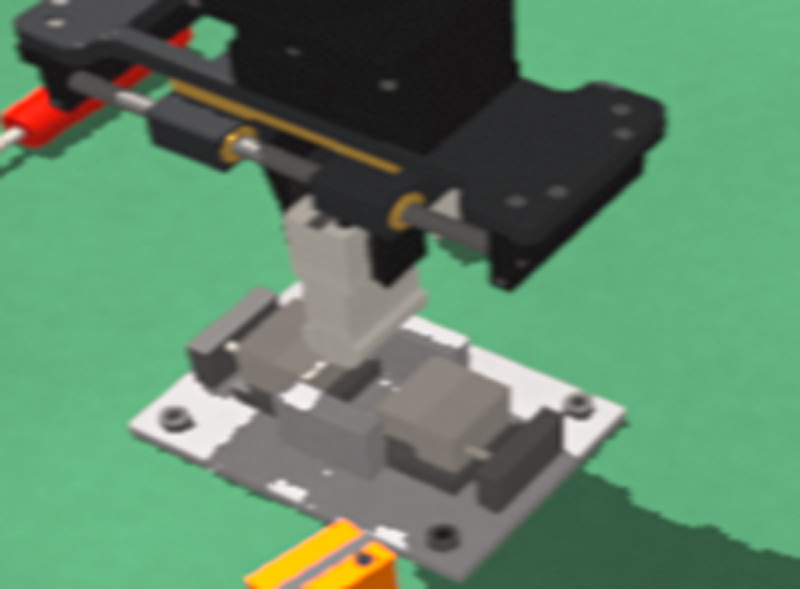

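View pics/w10.png

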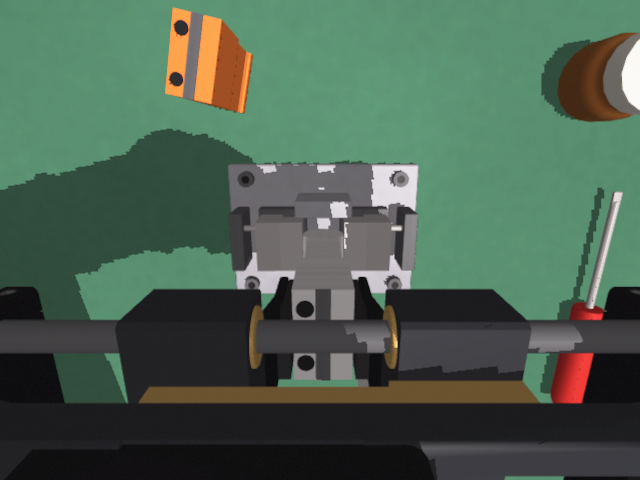

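The block hangs upright above the open jaws, with the foot at scene crop (345,360) clear of them. Head z is about 0.150, so the foot is about 25 mm above the jaw tops. The measured load is 2.5 N, close to the block's weight. Handing in.

Run:
```python
from station import r
print(r.sense()["joint_velocities"].round(2)); print(r.finish_job())
```

```text
[-0.   -0.09  0.08 -0.05  0.07 -0.07]
the job is handed in; nothing more can be done
None
```

I gripped the block in the fixture by its head and rocked it about 0.24 rad each way in its seat. Then I set it upright and lifted it about 65 mm, and handed the job in at about 16 s. No verdict was reported.

**Last checks**
- **Grip:** the opening read about 23.6 mm against the 24 mm head, and the block was upright and still. The measured load was about 2.5 N, close to the block's weight.
- **Position:** by calculation, the head centre is at z ≈ 0.150 m and within about 2 mm of the fixture centre. That puts the foot about 25 mm above the jaw tops.
- **Jaws:** the gap between the jaws measured about 28.5 mm in the wrist image just before lifting, against 18 mm if both jaws are at 0. That is roughly 5 mm back on each side. I only compared it by eye after the lift.

**What disagreed**
- **Finger length:** the real fingertips end about 40 mm behind the stated TCP. My first closing shut on nothing just above the head, without contact. I measured the offset in two views and re-gripped lower.
- **Wrist camera:** its sideways calibration was about 2 mm off. I corrected for that from the finger midline before gripping.
- **Lift force:** the reading showed about 3.7 N briefly early in the lift, then settled to 2.5 N.

The gripper was kept clear of the jaws throughout. I steered clear of the tray, connectors, screwdriver and pot but did not measure them again at the end.

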